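Sort worn instrument feet with a tilted slip-test ramp

TASK

Slip-test the three instrument feet on the upper half of the tilted ramp, one at a time: first the yellow-capped one, then the blue, then the white, letting each go there, standing on its base, to see whether it stays or slides. Put every foot that stays in the green tray and every foot that slides in the red tray, all standing upright, flat on the tray floor. Do not disturb the pump bottle, the black parts cup or the roll of amber tape.

Things in the scene. Friction and masses are not known exactly. Their poses are not given: they have to be found in the camera images.
- foot_yellow_center (a point): centre (half-way up) of the loose, upright instrument foot with the yellow cap, 36 mm high, about 0.12 kg: black base 36 (its x) x 34 (its y) x 9 mm; above it, from 9 mm up, an aluminium body and cap 30 (x) x 28 (y) mm, where to grip it (28 mm across its y). z points up through the cap; a half turn about z makes no difference
- foot_blue_center (a point): centre (half-way up) of the loose, upright instrument foot with the blue cap, 36 mm high, about 0.12 kg: black base 36 (its x) x 34 (its y) x 9 mm; above it, from 9 mm up, an aluminium body and cap 30 (x) x 28 (y) mm, where to grip it (28 mm across its y). z points up through the cap; a half turn about z makes no difference
- foot_white_center (a point): centre (half-way up) of the loose, upright instrument foot with the white cap, 36 mm high, about 0.12 kg: black base 36 (its x) x 34 (its y) x 9 mm; above it, from 9 mm up, an aluminium body and cap 30 (x) x 28 (y) mm, where to grip it (28 mm across its y). z points up through the cap; a half turn about z makes no difference
- foot_yellow: the same yellow-capped foot; origin at the centre of its underside, 18 mm below its centre. The base is hard and slick; the rubber pad let into its underside either stands out (the foot holds on the ramp) or is worn below the base (it slides down at once). This cannot be seen and changes from start to start; none, some or all may be worn
- foot_blue: the same blue-capped foot; origin at the centre of its underside, 18 mm below its centre. The base is hard and slick; the rubber pad let into its underside either stands out (the foot holds on the ramp) or is worn below the base (it slides down at once). This cannot be seen and changes from start to start; none, some or all may be worn
- foot_white: the same white-capped foot; origin at the centre of its underside, 18 mm below its centre. The base is hard and slick; the rubber pad let into its underside either stands out (the foot holds on the ramp) or is worn below the base (it slides down at once). This cannot be seen and changes from start to start; none, some or all may be worn
- test_ramp: fixed ramp; origin at the underside's centre, base 62 (x) x 150 (y) mm. Aluminium deck tilted 0.349 rad about x, rising toward +y; 140 mm along the slope, its surface at z = 42 mm + 0.364 y (y -66 to 66 mm); 48 mm between 4 mm high side rails; an 11 mm stop at the lower end. A foot fits with its y along the ramp's x; a slider reaches the stop in under 0.5 s, its centre then at y about -56 mm
- tray_green: shallow fixed green tray, 134 (its x) x 62 (its y) mm outside, 126 x 54 inside; origin at the centre of its underside, z up; floor 3 mm, rim 9 mm above the bench. Takes three feet in a row along its x, 40 mm apart, their x along the tray's. The two trays may change places from start to start. For feet that stay on the ramp
- tray_red: shallow fixed red tray, 134 (its x) x 62 (its y) mm outside, 126 x 54 inside; origin at the centre of its underside, z up; floor 3 mm, rim 9 mm above the bench. Takes three feet in a row along its x, 40 mm apart, their x along the tray's. The two trays may change places from start to start. For feet that slide
- test_jig: fixed test fixture among the work, not to be used; origin near the centre of its underside, white plate about 155 x 205 mm, 24 mm high; the red handle of its clamp at the near right corner, 90 mm nearer and 73 mm to the right of the origin, rises to 185 mm
- alcohol_bottle: bystander: white pump bottle with a blue top, at the front edge of the bench, loose, diameter 58 mm, 121 mm high, origin at the centre of its underside
- cup_lens: bystander: small open black cup holding brass-coloured parts, loose, diameter 56 mm, 27 mm high, origin at the centre of its underside
- kapton_roll: bystander: roll of amber tape lying flat, loose, diameter 60 mm, 18 mm high, origin at the centre of its underside

How it is judged:
By the outcome, as a careful person would: the job done as asked, in the order asked, and still so for the second after the job is handed in, with the robot touching nothing.
It also fails if it takes over 72 s, if anything falls off the work surface, if the arm or the gripper's body presses on something with over 40 N, if the wrist force passes 120 N, or if a joint passes its speed limit or range.

ROBOT

A 7-joint arm with a two-finger parallel gripper is mounted at the origin on a cart in front of the work surface, level with it; the furniture and walls round the work are solid. World frame = base frame: x ahead of the robot, y to its left, z up, the work surface at z = 0. Lengths are in m, angles in rad, forces in N, time in s.
With the tool pointing down it reaches from about 0.4 to 0.875 m from the base axis. Payload 6.5 kg.
Tool frame: the origin (TCP) lies on the centre line of the jaws, within the pads' length; the fingertips stand tips_ahead ahead of it and the grasp point (between the pads) is the TCP (tips_ahead is the distance from the TCP to the fingertips, in m); z points along the fingers, y is the line along which they close (so a half turn about z gives the same grasp; the last joint's range is limited). The gripper opens to 88 mm and grips with 3 to 60 N. Pads are 18 mm wide; open, the fingers measure 123 mm over their backs; the gripper's body (75 mm by 187 mm) begins 45 mm behind the grasp point.
Start: joints at [1.201, 0.536, -0.004, 1.538, 0.003, 1.067, -0.071], TCP at [0.194, -0.62, 0.258] pointing down, gripper open.
Joint ranges: [-2.7, 2.7], [-0.37, 2.16], [-1.27, 1.26], [0.24, 2.4], [-1.31, 4.45], [0.19, 1.91], [-2.76, 2.76]. Speed limits (rad/s): [2.39, 2.39, 3.14, 3.14, 3.14, 3.14, 3.14].

INTERFACE

Orientations are given as a unit quaternion [x, y, z, w].
In Python, from rig import * gives the robot as it stands. Calls block until the motion is done:
- goto(position, orientation): joint-space move of the TCP to a pose.
- move_straight(position, attitude=None, max_speed=0.15, f_stop=None): straight line of the TCP; attitude=None keeps the orientation; max_speed is the mean speed in m/s. With f_stop (N) it stops when the force on the tool has changed by that much, and returns True; else False.
- movej(angles): joint-space move.
- command_gripper(opening, grip_force=None): opening from 0.0 (shut) to 1.0 (fully open); grip_force is the grip in N (None keeps the last); returns when the fingers have stopped.
- wait(seconds).
- ik(position, orientation): joint angles nearest the present ones, or None.
- read_state(): the state.
- get_image(name): name is "side" or "top"; returns (picture, depth): 480x640x3 uint8, red, green, blue; 480x640 float32, m along the optical axis (not along the pixel's ray), 0 where there is no reading.
- camera_params(name): a dict with "camera_matrix" (3x3 intrinsics, pixels), "R" (3x3) and "t" (3): a world point X has camera coordinates R X + t. Camera axes: x right, y down, z forward; pixel columns grow to the right and rows downward; lengths in m; the calibration is good to about 2 mm. A picture is of the moment at which its call begins. camera_params takes no time and is no camera call.
A pose or a line that the arm cannot do raises IKError and nothing moves.
- sign_off(): hands the job in; it is judged then, once.
The state is a dict: "t": time; "joints": joint angles; "dq": joint speeds; "joint_efforts": joint torques, N m; "ee_pos": TCP position; "eef_rot": TCP orientation; "contact_force": force on the tool from outside, world axes, zero at the start; "ft_torque": the same for the moment, N m; "opening": opening from 0.0 (shut) to 1.0 (fully open); "finger_force": force on a finger pad.
Only numpy, scipy, OpenCV 4.12 (cv2) and the standard library are available. Lean on these libraries where they do the work, as an engineer would, in place of code of your own. Each camera call takes 0.05 s, during which the arm holds its last target. There are 200 camera calls.

## Working session

There is one attempt and no reset: what is moved stays moved. The work goes in short steps, each a Python script; the robot and the scene stay as the last script left them, time stands still between calls to the robot, and variables do not carry over. Pictures are saved under pics/ and viewed, at most 10 in all, crops included, and the job is handed in when it is done.

```bash
ls; mkdir -p pics; python3 - <<'E'
from rig import *
import cv2,numpy as np
for n in("top","side"):
    p,d=get_image(n); cv2.imwrite(f"pics/{n}0.png",p[:,:,::-1]); np.savez(f"{n}0.npz",p=p,d=d)
    c=camera_params(n); print(n,c["camera_matrix"].tolist(),np.round(c["R"],4).tolist(),np.round(c["t"],4).tolist(),(d>0).mean())
s=read_state(); print(s)
try: print(tips_ahead)
except Exception as e: print(e)
E
```

```text
pics
top [[438.21673514777683, 0.0, 323.31352126232997], [0.0, 438.21673514777683, 238.06358840237976], [0.0, 0.0, 1.0]] [[0.0195, -0.9997, -0.0128], [-0.9819, -0.0167, -0.1889], [0.1886, 0.0162, -0.9819]] [-0.0314, 0.5175, 0.7994] 0.9961165364583333
side [[520.2610185946658, 0.0, 318.91313357531277], [0.0, 520.2610185946658, 243.05883181219332], [0.0, 0.0, 1.0]] [[-0.9258, -0.3779, 0.0115], [-0.1718, 0.3934, -0.9032], [0.3368, -0.8381, -0.4291]] [0.4457, 0.1645, 0.7423] 0.9960286458333333
{'t': 0.1, 'joints': array([ 1.20079652,  0.53709511, -0.00443337,  1.53872793,  0.00262804,
        1.06729437, -0.07116853]), 'dq': array([ 1.03806148e-03, -1.91381174e-03, -1.92066293e-04, -3.58497098e-03,
        1.16644700e-03, -1.20645585e-03, -6.27882952e-05]), 'joint_efforts': array([ 2.55513478e-03, -5.72079134e+01,  9.93864611e-01, -2.52235276e+01,
       -5.61339722e-02,  1.34451917e-02,  4.63957235e-05]), 'ee_pos': array([ 0.1942767 , -0.61976073,  0.25694176]), 'eef_rot': array([ 9.88476607e-01,  1.51371794e-01, -1.83505250e-04, -7.37175909e-04]), 'contact_force': array([-0.40755544, -0.32111246, -0.00496357]), 'ft_torque': array([-0.02845657,  0.03068472, -0.08801268]), 'finger_force': 0.0, 'opening': 0.9979513180999832}
0.019
```

View pics/top0.png

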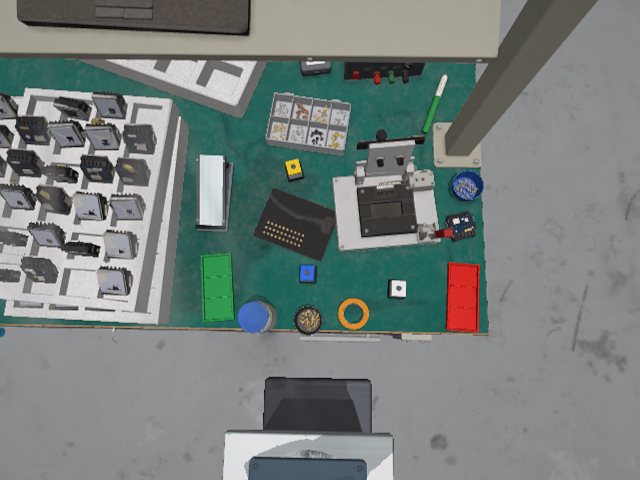

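View pics/side0.png

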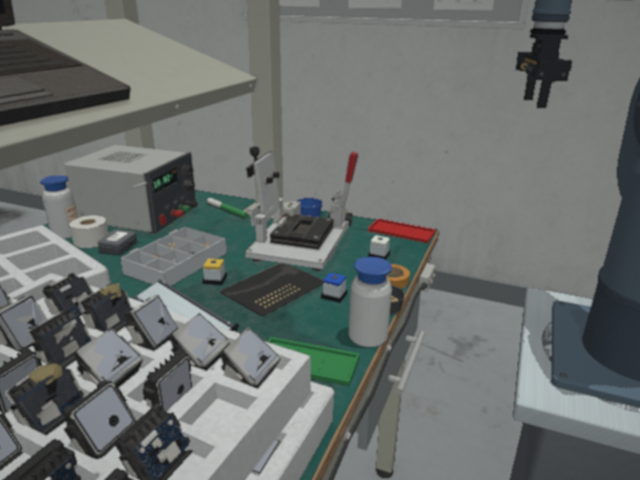

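The top view shows the green tray (217,287), red tray (463,297), yellow foot (293,169), blue (307,273), white (398,288) and ramp (212,192). The bottle, cup and tape are at (256,316), (308,320) and (353,313). Next I'll measure them using masks and depth.

```bash
cat > vis.py <<'E'
import numpy as np,cv2
from rig import camera_params
def cloud(n,d):
    c=camera_params(n);K=c["camera_matrix"];v,u=np.mgrid[0:480,0:640]
    P=np.stack([(u-K[0,2])/K[0,0]*d,(v-K[1,2])/K[1,1]*d,d],-1)
    return (P-c["t"])@c["R"]
def ray(n,uv,z):
    c=camera_params(n);K=c["camera_matrix"];uv=np.atleast_2d(uv).astype(float)
    r=np.c_[(uv-K[:2,2])/[K[0,0],K[1,1]],np.ones(len(uv))]@c["R"]
    C=-c["R"].T@c["t"]; return C+r*((z-C[2])/r[:,2])[:,None]
def blob(n,m,z):
    """largest contour of mask -> min rect in world on plane z: centre,size,angle of long side"""
    cs,_=cv2.findContours(m.astype(np.uint8),cv2.RETR_EXTERNAL,cv2.CHAIN_APPROX_NONE)
    k=max(cs,key=cv2.contourArea)[:,0]
    w=ray(n,k,z)[:,:2]
    (cx,cy),(a,b),t=cv2.minAreaRect((w*1000).astype(np.float32))
    if a<b:a,b,t=b,a,t+90
    return np.round([cx,cy,a,b,(t+90)%180-90],1),k.mean(0).round(1),len(k)
def hsv(p): return cv2.cvtColor(p,cv2.COLOR_RGB2HSV)
E
python3 - <<'E'
from vis import *
f=np.load("top0.npz");p,d=f["p"],f["d"];P=cloud("top",d);h=hsv(p);H,S,V=h[...,0].astype(int),h[...,1],h[...,2]
z=P[...,2]
c=camera_params("top");print("cam",-c["R"].T@c["t"])
def win(u,v,r):
    m=np.zeros((480,640),bool);m[v-r:v+r,u-r:u+r]=1;return m
M={"yellow":((H>18)&(H<35)&(S>150)&(V>100)&win(293,169,20),.036),"blue":((H>100)&(H<130)&(S>120)&win(307,273,18),.036),
"white":((S<50)&(V>150)&win(398,288,18),.036),"green":((H>50)&(H<70)&(S>150)&(V>90)&win(217,287,48),.009),"red":(((H<6)|(H>174))&(S>150)&win(463,297,45),.009)}
for k,(m,zz) in M.items(): print(k,blob("top",m,zz),"z",np.percentile(z[m],[10,50,90]).round(4))
for k in("yellow","blue","white"):
    u,v=dict(yellow=(293,169),blue=(307,273),white=(398,288))[k]
    m=win(u,v,20)&(z>.028)&(z<.05); print(k,"depth",blob("top",m,.036),np.median(z[m]))
# ramp
m=win(212,192,45)&(z>.012); m[:,:192]=0; m[:,235:]=0
print("ramp bbox",blob("top",m,.04))
dk=m&(S<40)&(V>150)
X=P[dk]; 
for _ in range(4):
    A=np.c_[X[:,:2],np.ones(len(X))];s=np.linalg.lstsq(A,X[:,2],rcond=None)[0];r=X[:,2]-A@s;X=X[abs(r)<.003]
print("deck plane",s,len(X),np.hypot(*s[:2]),np.degrees(np.arctan2(s[1],s[0])),X.min(0),X.max(0),X.mean(0))
for n,(x0,y0) in dict(parts_tray=(100,200),box=(310,123),jig=(388,205),bottle=(256,316),cup=(308,320),tape=(353,313),board=(293,225),benchL=(245,240)).items(): 
    q=P[y0-25:y0+25,x0-25:x0+25].reshape(-1,3);print(n,q[:,2].max().round(3),P[y0,x0].round(3))
for r in (165,205,280): print("prof",r,[(round(P[r,u,1],3),round(z[r,u],3)) for u in range(130,240,8)])
print("shelf",P[50,50:500:100].round(3).tolist(),"post",P[150,452].round(3))
q=np.hstack([p[150:240,180:330,::-1],p[240:330,285:435,::-1]]);cv2.imwrite("pics/c1.png",cv2.resize(np.vstack([p[150:240,185:325,::-1],p[245:335,270:410,::-1]]),None,fx=3.3,fy=3.3,interpolation=cv2.INTER_CUBIC))
E
```

```text
cam [ 0.35794766 -0.03574014  0.88226418]
yellow (array([667.7,  42.9,  29.7,  28.8,  14. ]), array([292.8, 166.6]), 49) z [0.0334 0.0357 0.0379]
blue (array([452. ,   9.6,  29.2,  29.1,   1. ]), array([306.5, 272.4]), 56) z [0.0325 0.0352 0.0373]
white (array([ 425.4, -167.1,   30.6,   26.7,   -0.9]), array([398.5, 288. ]), 56) z [0.0338 0.0361 0.0375]
green (array([424. , 189.3, 132.1,  60.6,   6.1]), array([216.6, 287.5]), 187) z [0.0006 0.0026 0.0075]
red (array([ 413.1, -298.1,  133.6,   63.2,   -3.7]), array([462.7, 297.2]), 195) z [0.0004 0.0027 0.008 ]
yellow depth (array([665.8,  42.5,  31.6,  27.6,  15.6]), array([293.3, 167.5]), 51) 0.03579688427299609
blue depth (array([452. ,   8.6,  29.2,  27.3,   1. ]), array([306.8, 272.8]), 55) 0.03561248557717569
white depth (array([ 424.4, -167.1,   29.5,   26.9,   -0.6]), array([398.1, 288.5]), 58) 0.03616389805840365
ramp bbox (array([611.4, 203.8, 157. ,  65.4,   3.5]), array([210.8, 191.7]), 204)
deck plane [ 0.20855089 -0.98070294  0.11569422] 102 1.002632404227889 -77.99463120202454 [0.54871063 0.19483704 0.01693885] [0.67606
[... 1481 characters left out ...]
(0.313), np.float64(0.121)), (np.float64(0.304), np.float64(0.11)), (np.float64(0.301), np.float64(0.083)), (np.float64(0.297), np.float64(0.056)), (np.float64(0.284), np.float64(0.05)), (np.float64(0.282), np.float64(0.015)), (np.float64(0.272), np.float64(-0.002)), (np.float64(0.255), np.float64(-0.002)), (np.float64(0.239), np.float64(-0.001)), (np.float64(0.22), np.float64(0.009)), (np.float64(0.205), np.float64(0.004)), (np.float64(0.189), np.float64(0.003)), (np.float64(0.173), np.float64(0.002)), (np.float64(0.158), np.float64(-0.002))]
shelf [[0.744, 0.382, 0.305], [0.745, 0.234, 0.306], [0.746, 0.086, 0.308], [0.748, -0.06, 0.306], [0.749, -0.205, 0.307]] post [ 0.707 -0.28   0.036]
```

View pics/c1.png

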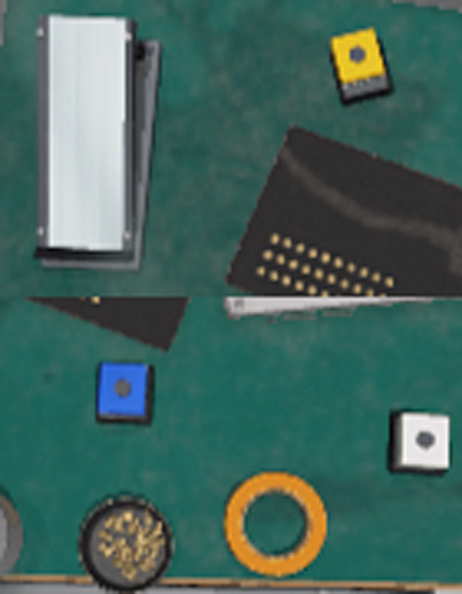

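The crop shows that all three caps have near edges facing the robot. The ramp rises away from the robot, with its dark stop at the near end. Next I'll refine the ramp and check how close the left parts tray, the bottle and the handle come to the gripper body.

```bash
python3 - <<'E'
from vis import *
f=np.load("top0.npz");p,d=f["p"],f["d"];P=cloud("top",d);h=hsv(p);z=P[...,2];S=h[...,1]
m=np.zeros((480,640),bool);m[148:238,194:228]=1
m&=abs(z-(.042+.364*(P[...,0]-.611)))<.012
X=P[m]
for _ in range(6):
    A=np.c_[X[:,:2]-[.611,.2],np.ones(len(X))];s=np.linalg.lstsq(A,X[:,2],rcond=None)[0];X=X[abs(X[:,2]-A@s)<.004]
print("plane",s,len(X),X.min(0),X.max(0))
br=m&(S<45)&(h[...,2]>140)
for r in range(156,228,6):
    u=np.where(br[r])[0]
    if len(u): print(r,u[0],u[-1],P[r,u[0]].round(4),P[r,u[-1]].round(4))
c=np.where(br.sum(1)>8)[0];print("rows",c[0],c[-1],P[c[0],212].round(4),P[c[-1],212].round(4))
m2=br.astype(np.uint8);cs,_=cv2.findContours(m2,0,1);k=max(cs,key=cv2.contourArea);print("deck rect px",cv2.minAreaRect(k),cv2.boxPoints(cv2.minAreaRect(k)).round(1).tolist())
# height map left parts tray from both cams: max z per cell
Q=[P.reshape(-1,3)];g=np.load("side0.npz");Q.append(cloud("side",g["d"]).reshape(-1,3));Q=np.vstack(Q);Q=Q[Q[:,2]<.25]
print("parts max z(mm); rows x, cols y=.26+.01i")
for x in np.arange(.40,.74,.03):
    row=[]
    for y in np.arange(.26,.34,.01):
        q=Q[(abs(Q[:,0]-x)<.015)&(abs(Q[:,1]-y)<.005),2];row.append(int(1000*q.max()) if len(q) else -1)
    print(round(x,2),row)
b=Q[(Q[:,2]>.09)&(Q[:,0]<.42)&(Q[:,0]>.3)&(Q[:,1]>.03)&(Q[:,1]<.15)];print("bottle",b.min(0),b.max(0))
b=Q[(Q[:,2]>.06)&(Q[:,0]<.56)&(Q[:,0]>.4)&(Q[:,1]>-.3)&(Q[:,1]<-.18)];print("handle",b.min(0),b.max(0), np.median(b,0))
s=Q[(Q[:,0]>.69)&(Q[:,0]<.76)&(Q[:,2]>.2)&(abs(Q[:,1])<.3)];print("shelf",s.min(0),s.max(0))
H=h[...,0]
# shelf from larger z
R=P.reshape(-1,3);s=R[(R[:,2]>.25)&(R[:,1]<.35)&(R[:,1]>-.1)&(R[:,0]>.6)];print("shelf2",s.min(0),s.max(0))
E
```

```text
plane [ 0.36584111 -0.01441056  0.0414288 ] 1906 [0.53986566 0.17436573 0.01122812] [0.67845264 0.23536491 0.06853436]
156 200 222 [0.6755 0.2245 0.0663] [0.6762 0.1809 0.0661]
162 200 222 [0.6656 0.2257 0.0596] [0.665  0.181  0.0628]
168 200 222 [0.6548 0.2263 0.0548] [0.6539 0.1812 0.059 ]
174 200 222 [0.6434 0.2264 0.0515] [0.6437 0.1822 0.0525]
180 200 222 [0.6323 0.2268 0.0474] [0.6318 0.1818 0.0509]
186 200 222 [0.6212 0.2274 0.0427] [0.6212 0.1826 0.0449]
192 200 222 [0.6088 0.2265 0.0426] [0.61   0.1828 0.041 ]
198 200 222 [0.599  0.2285 0.0332] [0.5988 0.1831 0.0367]
204 200 222 [0.5873 0.2284 0.0305] [0.5863 0.1823 0.0369]
210 200 222 [0.5754 0.2282 0.0283] [0.5754 0.183  0.0309]
216 200 222 [0.5639 0.2285 0.0244] [0.5648 0.1841 0.0237]
222 199 221 [0.5526 0.2312 0.0194] [0.5534 0.1866 0.0187]
rows 156 225 [0.6767 0.2013 0.0642] [0.5466 0.2041 0.0202]
deck rect px ((211.49130249023438, 190.0474853515625), (24.09220314025879, 69.88008117675781), 0.9093804955482483) [[198.89999389648438, 224.8000030517578], [200.0, 154.89999389648438], [224.10000610351562, 155.3000030517578],
[... 280 characters left out ...]
 132, 130, 131]
0.55 [3, 2, 56, 112, 128, 142, 144, 144, 145]
0.58 [2, 3, 57, 112, 124, 142, 142, 143, 143]
0.61 [3, 3, 99, 111, 132, 147, 150, 151, 148]
0.64 [3, 26, 111, 112, 139, 143, 140, 148, 143]
0.67 [3, 49, 112, 115, 134, 135, 135, 136, 137]
0.7 [2, 50, 111, 123, 140, 138, 139, 141, 141]
0.73 [4, 53, 112, 112, 108, 91, 91, 92, 91]
bottle [0.33570347 0.06869619 0.09002623] [0.39125928 0.1251615  0.1238237 ]
handle [ 0.49624043 -0.24250974  0.06001678] [ 0.54805029 -0.191203    0.18615465] [ 0.51667511 -0.21835776  0.10566626]
shelf [ 0.70516149 -0.29997997  0.2000189 ] [ 0.75705837 -0.26997162  0.24999574]
shelf2 [ 0.73850797 -0.09999638  0.27400969] [0.81501475 0.34998774 0.35319961]
```

Ramp origin is about (0.612, 0.2047), with uphill along world +x at a yaw of about −2°. The parts tray on the left is 112 mm high at y > 0.28, so I'll grip the feet high to keep the gripper body clear. Next: helpers, IK checks, then the yellow pick and ramp test.

```bash
cat > hlp.py <<'E'
from rig import *
import numpy as np
from scipy.spatial.transform import Rotation as Ro
H=.040; DOWN=np.array([0,0,-1.])
def unit(deg): a=np.radians(deg); return np.array([np.cos(a),np.sin(a),0])
RY=-2.1; th=.349; f=unit(RY); lat=unit(RY+90); O=np.array([.612,.2047,0])
u=f*np.cos(th)+np.array([0,0,np.sin(th)]); n=-f*np.sin(th)+np.array([0,0,np.cos(th)])
def deck(yl,h,side=0.): return O+f*yl+lat*side+[0,0,.042+.364*yl]+n*h
GR=(np.array([.424,.1893,0]),6.); RD=(np.array([.4131,-.2981,0]),-3.7)
def slot(tray,dx,dy=0.,h=H): c,y=tray; return c+unit(y)*dx+unit(y+90)*dy+[0,0,.003+h]
def quats(z,y):
    y=y-z*(y@z); y/=np.linalg.norm(y)
    return [Ro.from_matrix(np.c_[np.cross(s*y,z),s*y,z]).as_quat() for s in (1,-1)]
def best(p,z,y):
    q0=np.array(read_state()["joints"]);c=[]
    for q in quats(z,y):
        j=ik(p,q)
        if j is not None: c.append((np.abs(np.array(j)-q0).max()+.6*abs(j[6]),q,np.array(j)))
    if not c: raise RuntimeError(f"no ik {p}")
    return min(c,key=lambda a:a[0])
def go(p,z,y):
    _,q,j=best(p,z,y); goto(p,q); return q
def T(): return round(read_state()["t"],2)
def op(): return round(read_state()["opening"]*88,1)
E
python3 - <<'E'
from hlp import *
Y=unit(90)
up=lambda p,d=.1:np.array(p)+[0,0,d]
L={"yel":([.667,.0427,H],DOWN,unit(104)),"yelup":([.667,.0427,.15],DOWN,unit(104)),"blu":([.452,.009,H],DOWN,Y),"whi":([.425,-.167,H],DOWN,Y),
"rampup":(deck(.042,H+.1,-.0035),-n,lat),"ramp":(deck(.042,H,-.0035),-n,lat),"stop":(deck(-.05,.037),-n,u),"stopup":(deck(-.05,.14),-n,u),
"g1":(slot(GR,.042,.003),DOWN,unit(96)),"g2":(slot(GR,-.042),DOWN,unit(6)),"g3":(slot(GR,.002,.004),DOWN,unit(96)),
"r1":(slot(RD,-.042),DOWN,unit(-3.7)),"r2":(slot(RD,.042),DOWN,unit(-3.7)),"r3":(slot(RD,0),DOWN,unit(86.3)),"r1up":(slot(RD,-.042)+[0,0,.22],DOWN,unit(-3.7))}
for k,(p,z,y) in L.items():
    print(k,np.round(p,3),[None if (j:=ik(p,q)) is None else np.round(j,2).tolist() for q in quats(z,y)])
E
```

```text
yel [0.667 0.043 0.04 ] [[0.38, 1.01, -0.81, 1.55, 0.85, 0.96, 1.1], [-0.02, 0.84, -0.17, 1.58, 0.19, 0.73, -1.6]]
yelup [0.667 0.043 0.15 ] [[0.38, 0.84, -0.82, 1.53, 0.67, 1.07, 1.21], [0.07, 0.71, -0.3, 1.55, 0.24, 0.92, -1.64]]
blu [0.452 0.009 0.04 ] [[0.27, 0.66, -0.48, 2.14, 0.64, 0.49, 0.87], [0.04, 0.61, -0.19, 2.15, 0.28, 0.4, -1.95]]
whi [ 0.425 -0.167  0.04 ] [[0.66, 0.66, -0.47, 2.13, 0.62, 0.49, 1.28], [0.34, 0.61, -0.07, 2.15, 0.11, 0.39, -1.4]]
rampup [0.606 0.201 0.189] [[0.37, 0.85, -1.24, 1.85, 1.28, 1.05, 0.16], [-0.22, 0.49, -0.33, 1.89, 0.63, 0.57, -2.6]]
ramp [0.64  0.2   0.095] [[-0.19, 0.69, -0.33, 1.84, 0.88, 0.47, 0.35], [-0.46, 0.66, 0.03, 1.86, 0.43, 0.34, -2.44]]
stop [0.549 0.207 0.059] [[-0.38, 0.65, -0.19, 2.06, 1.14, 0.32, -1.63], [0.03, 0.77, -0.73, 2.03, 1.43, 0.65, 1.38]]
stopup [0.514 0.208 0.155] [[0.13, 0.58, -0.88, 2.08, 1.15, 0.71, -1.57], [0.26, 0.68, -1.08, 2.07, 1.26, 0.85, 1.52]]
g1 [0.465 0.197 0.043] [[-0.12, 0.7, -0.46, 2.01, 0.57, 0.56, 0.69], [-0.24, 0.67, -0.32, 2.02, 0.4, 0.52, -2.31]]
g2 [0.382 0.185 0.043] [[-0.22, 0.61, -0.4, 2.21, 0.57, 0.42, -0.98], [0.3, 0.91, -1.08, 2.18, 1.18, 0.86, 1.68]]
g3 [0.426 0.193 0.043] [[0.08, 0.76, -0.76, 2.09, 0.89, 0.66, 0.38], [-0.23, 0.64, -0.36, 2.11, 0.48, 0.47, -2.43]]
r1 [ 0.371 -0.295  0.043] [[0.79, 0.63, -0.26, 2.1, 0.36, 0.46, 0.19], [0.37, 0.64, 0.26, 2.12, -0.38, 0.43, -2.28]]
r2 [ 0.455 -0.301  0.043] [[0.71, 0.7, -0.27, 1.92, 0.33, 0.56, 0.16], [0.28, 0.71, 0.29, 1.94, -0.37, 0.54, -2.38]]
r3 [ 0.413 -0.298  0.043] [[0.94, 0.71, -0.51, 2.0, 0.62, 0.59, 1.51], [0.55, 0.65, -0.02, 2.02, 0.02, 0.47, -1.12]]
r1up [ 0.371 -0.295  0.263] [[0.92, 0.26, -0.39, 1.96, 0.12, 0.94, 0.4], [0.37, 0.23, 0.24, 1.99, -0.07, 0.92, -2.56]]
```

```bash
cat >> hlp.py <<'E'
def pick(x,y,yaw,hov=.2):
    ax=unit(yaw+90)
    command_gripper(.65)
    go(np.array([x,y,hov]),DOWN,ax)
    move_straight([x,y,H],max_speed=.25)
    command_gripper(0.,20); print("grip mm",op(),"t",T())
    move_straight([x,y,.16],max_speed=.3)
def test():
    go(deck(.042,H+.07,-.0035),-n,lat)
    move_straight(deck(.042,H+.006,-.0035),max_speed=.2)
    hit=move_straight(deck(.042,H-.003,-.0035),max_speed=.03,f_stop=5)
    print("hit",hit,"h err mm",round(1000*(n@(np.array(read_state()["ee_pos"])-deck(.042,H,-.0035))),2),"t",T())
    command_gripper(.6); wait(1.)
    import cv2
    for c in("top","side"):
        p,d=get_image(c); np.savez(f"{c}_t.npz",p=p,d=d)
E
python3 - <<'E'
from hlp import *
pick(.667,.0427,14,.24)
assert op()>20
test()
import cv2
a=np.load("top_t.npz")["p"];b=np.load("side_t.npz")["p"]
cv2.imwrite("pics/t1.png",np.hstack([cv2.resize(a[130:250,160:300],None,fx=2.5,fy=2.5),cv2.resize(b[200:320,100:240],None,fx=2.5,fy=2.5)])[:,:,::-1])
print(T(),read_state()["joints"].round(2))
E
```

```text
grip mm 27.9 t 5.08
hit True h err mm -1.77 t 7.27
8.91 [-0.12  0.71 -0.44  1.84  0.98  0.52  0.28]
```

View pics/t1.png

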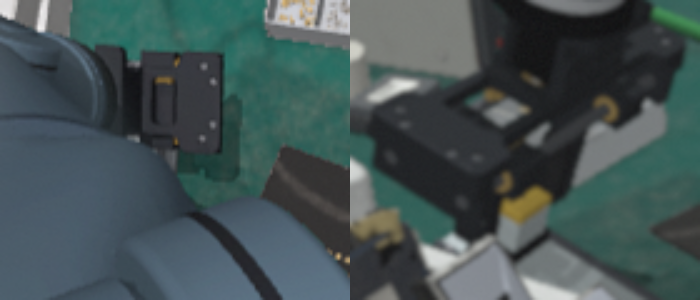

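Yellow grip width was 27.9 mm, so the axes are right. In the side view the yellow cap is near (170,282), downhill of the fingers. Next I'll confirm that from depth.

```bash
cat >> hlp.py <<'E'
def where(col,cams=("side","top"),live=False):
    from vis import cloud,hsv
    for c in cams:
        if live: p,d=get_image(c)
        else: a=np.load(c+"_t.npz"); p,d=a["p"],a["d"]
        h=hsv(p).astype(int);P=cloud(c,d);r=P-O
        reg=(np.abs(r@lat)<.045)&(np.abs(r@f)<.1)&(P[...,2]>.02)&(P[...,2]<.15)
        m={"y":(h[...,0]>17)&(h[...,0]<33)&(h[...,1]>130)&(h[...,2]>90),"b":(h[...,0]>100)&(h[...,0]<130)&(h[...,1]>130),"w":(h[...,1]<40)&(h[...,2]>190)}[col]&reg
        if m.sum()>5: print(c,m.sum(),"local y,side,z mm",(1000*np.array([np.median(r[m]@f),np.median(r[m]@lat),np.median(P[m][:,2])])).round(1))
        else: print(c,"none")
E
python3 -c "
from hlp import *
where('y')
print('expected cap: stay',(deck(.042,.036)-O)@f,' stop',(deck(-.05,.036)-O)@f,deck(-.05,.036)[2])"
```

```text
side 143 local y,side,z mm [20.1 -2.2 88.5]
top none
expected cap: stay 0.02968950251579003  stop -0.062310497484209915 0.05762974507280923
```

Yellow stayed: its cap is at local y ≈ +20 mm, z = 88 mm, where the stop would put it near −62 mm. I'll regrip it and put it in the green tray, then do blue.

```bash
cat >> hlp.py <<'E'
def regrip_stay():
    command_gripper(0.,20); print("regrip mm",op()); assert op()>20
    p=np.array(read_state()["ee_pos"]); move_straight(p+n*.06+[0,0,.02],max_speed=.3)
def grab_stop(h=.037):
    go_up=np.array(read_state()["ee_pos"])+n*.09; move_straight(go_up,max_speed=.3)
    command_gripper(.75)
    go(deck(-.05,h+.07),-n,u)
    move_straight(deck(-.05,h),max_speed=.2)
    command_gripper(0.,20); print("stop grip mm",op()); assert op()>20
    move_straight(deck(-.05,h+.08)+[0,0,.02],max_speed=.3)
def place(tray,dx,along,dy=0.,h=H,hov=.1):
    ax=unit(tray[1]+(0 if along else 90)); p=slot(tray,dx,dy,h)
    go(p+[0,0,hov],DOWN,ax)
    move_straight(p+[0,0,.012],max_speed=.25)
    hit=move_straight(p+[0,0,.0003],max_speed=.05,f_stop=6)
    print("place",hit,(np.array(read_state()["ee_pos"])-p).round(4))
    command_gripper(.55); move_straight(p+[0,0,hov],max_speed=.35); print("t",T())
E
python3 - <<'E'
from hlp import *
regrip_stay()
place(GR,.043,True,h=H-.001)
pick(.452,.009,0,.14)
assert op()>20
test(); where('b')
E
```

```text
regrip mm 27.3
place False [0.0002 0.     0.0006]
t 12.61
grip mm 27.9 t 15.03
hit True h err mm -1.4 t 17.36
side 278 local y,side,z mm [-64.1  -0.5  57.7]
top 187 local y,side,z mm [-61.6  -4.9  58. ]
```

Blue slid: its cap is at local y ≈ −62 mm. I'll take it from the stop to the red tray, going round the clamp handle.

```bash
python3 - <<'E'
from hlp import *
grab_stop(); print(T())
go(np.array([.45,.0,.25]),DOWN,unit(0)); print(T())
place(RD,-.043,True,h=.037,hov=.2)
import cv2
p,d=get_image("top");np.savez("top_r.npz",p=p,d=d);cv2.imwrite("pics/r1.png",cv2.resize(p[230:340,190:490],None,fx=2.6,fy=2.6)[:,:,::-1])
E
```

```text
stop grip mm 29.8
22.38
23.35
place True [ 0.0008 -0.0007  0.0005]
t 26.93
```

View pics/r1.png

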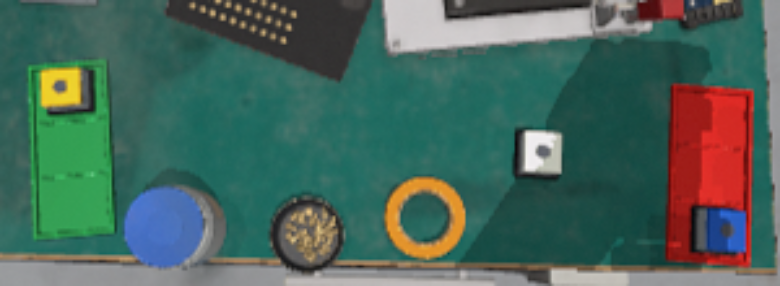

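Yellow stands in the green tray (far end, around (65,88) in the crop) and blue stands in the red tray (near end, around (722,230)). Bystanders are unmoved. Now white.

```bash
python3 - <<'E'
from hlp import *
pick(.425,-.167,0,.14)
assert op()>20
test(); where('w')
import cv2
b=np.load("side_t.npz")["p"]
cv2.imwrite("pics/t3.png",cv2.resize(b[190:330,100:290],None,fx=3,fy=3)[:,:,::-1]);print(T())
E
```

```text
grip mm 27.5 t 29.39
hit True h err mm -1.04 t 32.25
side 18 local y,side,z mm [57.7 16.9 63.4]
top none
33.89
```

View pics/t3.png

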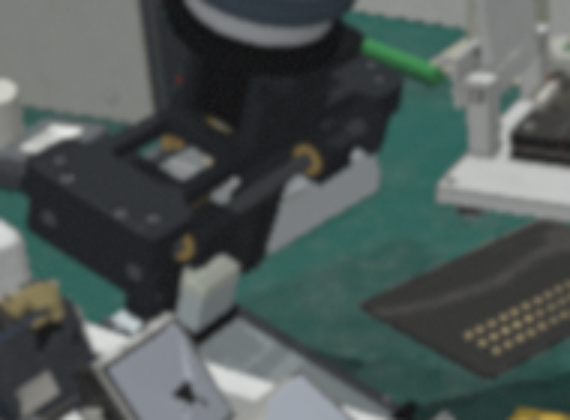

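White stayed: its cap is at the same side-view spot as yellow's was, around (169,287). It goes in the green tray, then I'll retreat and inspect.

```bash
python3 - <<'E'
from hlp import *
regrip_stay()
place(GR,-.043,True,h=H-.001,hov=.13)
go(np.array([.5,.0,.3]),DOWN,unit(90))
from vis import *
p,d=get_image("top");P=cloud("top",d);h=hsv(p).astype(int)
cv2.imwrite("pics/f.png",cv2.resize(p[140:340,180:490],None,fx=2.5,fy=2.5)[:,:,::-1])
s,_=get_image("side");cv2.imwrite("pics/fs.png",s[180:420,180:500,::-1].repeat(2,0).repeat(2,1))
print(T(),read_state()["contact_force"].round(2))
E
```

```text
regrip mm 27.9
place False [0.0001 0.     0.0005]
t 37.82
38.92 [-1.25 -0.16  0.32]
```

View pics/f.png

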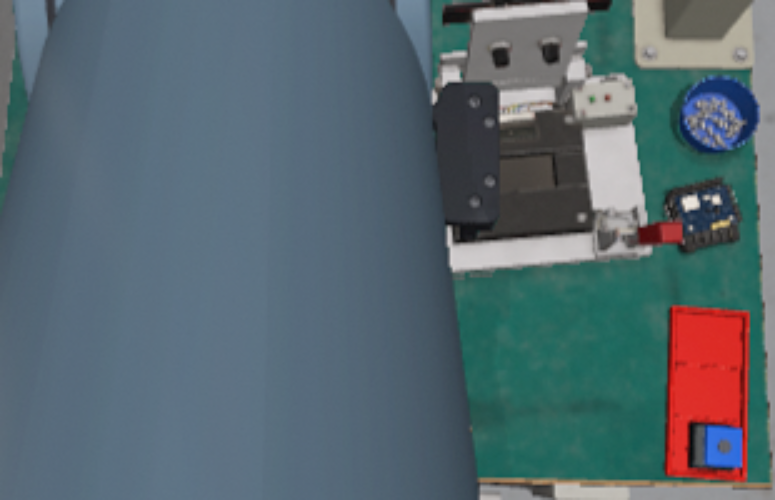

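View pics/fs.png

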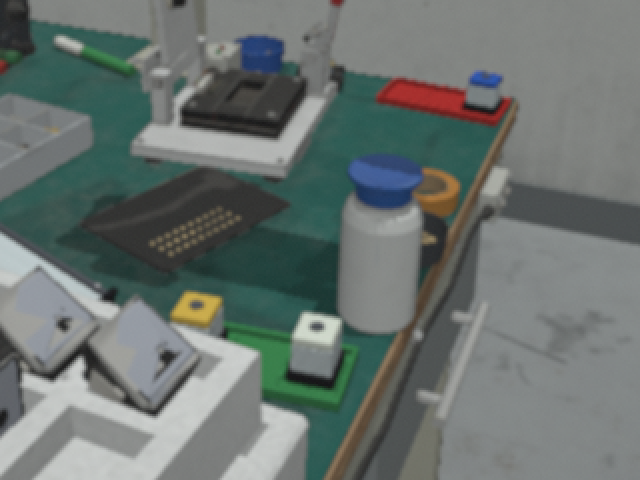

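The side view shows yellow at (197,310) and white at (317,345) upright and flat in the green tray. Blue is at (483,90) in the red tray, and the bottle, cup and tape are unmoved. The arm is clear, so I'm handing the job in.

```bash
python3 -c "
from rig import *
print(sign_off())"
```

```text
the job is handed in; nothing more can be done
None
```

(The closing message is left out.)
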